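# Set and lock the grind on a pantry pepper mill

## Task

Set the steel bench pepper mill to the grind marked by the red stud: with a fingertip push the black pointer arm round its white dial, either way, until it points straight at the red stud, and leave it there. Then push the blue lock lever clockwise (seen from above) all the way to its stop. Only push the two arms from the side, never pinch them, do not move any of the loose things standing about, and finish clear of everything.

Things in the scene. Friction and masses are not known exactly. Their poses are not given: they have to be found in the camera images.
- mill: bench pepper mill, a fixed stainless box 210 (x) by 355 (y) by 110 mm high; origin at the centre of its underside on the shelf, z up, -x is the side nearer the robot. On its top, 110 mm up: the white dial with the black pointer on the +y half, the blue lock lever on the -y half. A flat black filler cap (24 mm radius, 4 mm high) lies at x -60, y -40 mm; nothing to do with it.
- dial_axis (a point): pivot of the pointer, on the dial's upper face (114 mm above the shelf; 80 mm to +y of the mill's centre). The dial is a white disc, radius 90 mm, 4 mm thick, standing on the mill's top.
- pointer_mark (a point): the point the pointer points at: on the pointer's line, 80 mm from its pivot, 12 mm beyond its white tip, at the height of the dial's upper face. It lies on the studs' circle. A fingertip held about 12 mm above the dial's face passes over the studs and pushes on blade and bar.
- pointer_blade (a point): centre of the upright finger blade on the black pointer arm, 48 mm out from the pivot and 31 mm above the dial's face. The blade is 30 mm long along the arm, 13 mm thick, its top 54 mm above the dial's face. The arm is a bar 12 mm wide from the pivot to the white tip 68 mm out, 6 to 16 mm above the dial's face, with a hub 24 mm high and 13 mm in radius.
- pointer (a joint): angle of the pointer arm, counter-clockwise seen from above, 0 where it points along the mill's -x; it turns freely both ways by almost a full turn (limits -6.2 and 6.2 rad), resists with 0.07 N m of friction (about 1.5 N at the blade) and stays where it is left.
- red_stud: red stud on the dial, 16 mm across and 5 mm high, 80 mm from the dial's centre; origin at the centre of its underside. The mark wanted.
- yellow_stud: yellow stud, the same shape and circle: another grind, not wanted
- green_stud: green stud, the same shape and circle: another grind, not wanted. The three studs are 1.2 rad apart in an order that changes.
- lock_axis (a point): pivot of the blue lock lever, at the same height as the dial's face (114 mm above the shelf), 100 mm to -y of the mill's centre
- lock_blade (a point): centre of the upright finger blade on the blue lock lever, 48 mm out from its pivot and 31 mm above the pivot point. The lever has the same shape as the pointer arm but its white tip is 62 mm out. (lock_c5 and lock_c6, pointer_c5 and pointer_c6 in the rules are the two side faces of each blade.)
- lock (a joint): angle of the lock lever, growing clockwise seen from above: 0 (open) it points along the mill's -y, 1.57 (locked, against its stop) along the mill's -x. Starts nearly open; same friction as the pointer, stays where it is left. A steel stop block 24 mm high stands beyond it, at the mill's x -40, y -88 mm; a finger pushing the lever is on the other side.
- garlic_keeper: loose white ceramic garlic keeper, 114 mm across, 126 mm high, origin under its centre; leave alone
- blue_jar: loose blue glass jar with cork, 84 mm across, 140 mm high, origin under its centre; leave alone
- spice_jar: loose small blue glass jar with cork, 30 mm across, 50 mm high, standing on the mill's top, origin under its centre; leave alone
- funnel: loose orange plastic funnel standing mouth down, 100 mm across, 105 mm high, origin under its centre; leave alone
- tongs: loose steel tongs lying flat, 250 mm long (along its y), 60 mm wide, 14 mm high, origin under its middle; leave alone
- knob_mill: loose stainless hand pepper mill with a knob on top, 54 mm across, 174 mm high, origin under its centre; leave alone

How it is judged:
On the way, in this order (a step that is already met when the one before it is completed fails the run):
1. the pointer rests pointing at the red stud while the lock lever is still open (horizontal distance between pointer_mark and red_stud below 0.01 m and value of joint lock below 0.8 rad and velocity of joint pointer between -0.1 and 0.1 rad/s), for 0.2 s.
2. the lock lever is against its stop, the pointer still on the red stud (horizontal distance between pointer_mark and red_stud below 0.01 m and value of joint lock above 1.45 rad), for 0.2 s.
At the end, for the whole second after the job is handed in: The pointer's line passes within 10 mm (7 degrees) of the centre of the red stud, the lock lever is within 0.12 rad (7 degrees) of its stop, both at rest, and every loose thing is within 20 mm of where it started (all of step 2 and velocity of joint pointer between -0.1 and 0.1 rad/s and velocity of joint lock between -0.1 and 0.1 rad/s and distance of each of garlic_keeper, blue_jar, spice_jar, funnel, tongs, knob_mill from where it was at the start of the episode below 0.02 m); the robot touches nothing.
It fails at once if a loose thing (garlic keeper, either blue jar, funnel, tongs or hand mill) is lifted or moved by 20 mm or more (distance of any of garlic_keeper, blue_jar, spice_jar, funnel, tongs, knob_mill from where it was at the start of the episode above 0.02 m).
It fails at once if the pointer arm is pinched (fingers press on both sides of its blade at once) (contact force between each of pointer_c5, pointer_c6 and the fingers above 1.5 N).
It fails at once if the lock lever is pinched (fingers press on both sides of its blade at once) (contact force between each of lock_c5, lock_c6 and the fingers above 1.5 N).
It also fails if it takes over 67 s, if anything falls off the work surface, if the arm or the gripper's body presses on something with over 40 N, if the wrist force passes 120 N, or if a joint passes its speed limit or range.

## Robot

A 7-joint arm with a two-finger parallel gripper is mounted at the origin on the work surface. World frame = base frame: x ahead of the robot, y to its left, z up, the work surface at z = 0. Lengths are in m, angles in rad, forces in N, time in s.
With the tool pointing down it reaches from about 0.4 to 0.9 m from the base axis. Payload 5.5 kg.
Tool frame: the origin (TCP) lies on the centre line of the jaws, within the pads' length; the fingertips stand bot.tip_extent ahead of it and the grasp point (between the pads) is the TCP (bot.tip_extent is the distance from the TCP to the fingertips, in m); z points along the fingers, y is the line along which they close (so a half turn about z gives the same grasp; the last joint's range is limited). The gripper opens to 92 mm and grips with 3 to 60 N. Pads are 19 mm wide; open, the fingers measure 130 mm over their backs; the gripper's body (75 mm by 190 mm) begins 47 mm behind the grasp point.
Start: joints at [-0.946, 0.501, -0.427, 1.55, 0.221, 1.138, -0.21], TCP at [0.23, 0.608, 0.246] pointing down, gripper open.
Joint ranges: [-2.88, 2.88], [-0.31, 2.03], [-1.54, 1.56], [0.2, 2.42], [-1.41, 4.55], [0.19, 2.02], [-2.57, 2.57]. Speed limits (rad/s): [2.57, 2.57, 3.14, 3.14, 3.14, 3.14, 3.14].

## Interface

Orientations are given as a 3x3 rotation matrix whose columns are the frame's x, y, z axes.
In Python, from cell import bot gives the robot as it stands. The module is installed in compiled form; this text tells all that it offers.
- The arm moves only by the tool drive_tool, never from a script. Its argument "deltas" is one flat list of numbers, 7 for each row, row after row: the turn, a rotation vector about the tool's x, y, z in degrees, then the shift along the tool's x, y, z in cm, then the opening, from 0 (shut) to 1 (fully open). In form: [ax, ay, az, dx, dy, dz, hand, ax, ay, az, dx, dy, dz, hand, ...]. A call has 1 to 20 rows; each row shifts and turns the commanded pose from where the row before left it, along the tool's axes as they then stand; what a row does not reach is not made up. A row lasts 1/8 s, in which the tool goes at most 62.5 mm and 10.7 degrees, less where a joint would pass 70% of its speed; a pose out of reach is approached as far as the arm can. A call with a gripper value outside its range is refused whole. The fingers move at their own pace and stop on an object; "force" is the grip in N (left out, the last holds). Time passes only in rows, so rows that do not move let the fingers close. It gives the time, the measured TCP pose, the force, the opening and the grip force at its end, in the units of the state.
- bot.sense(): the state, without advancing time (a new reading comes with each control period).
- bot.grab_frame(name): name is "side" or "top"; returns the picture (400x640x3 uint8, blue, green, red); there is no depth.
- bot.camera_info(name): a dict with "vfov" (degrees; the focal length in pixels is half the picture's height over the tangent of half this angle, whatever the lens; pixels are square), "cx", "cy" (the principal point, pixels), "pose" (4x4, takes a point from camera to world coordinates). Camera axes: x right, y up, looking along -z (the intrinsics and any distortion apply to the point x, -y, -z); pixel columns grow to the right and rows downward; lengths in m; the calibration is good to about 2 mm. A picture is of the moment at which its call begins. camera_info takes no time and is no camera call.
- bot.finish_job(): hands the job in; it is judged then, once.
The state is a dict: "clock": time; "q": joint angles; "joint_velocities": joint speeds; "joint_torque": joint torques, N m; "tool_pos": TCP position; "tool_rot": TCP orientation; "contact_force": force on the tool from outside, world axes, zero at the start; "wrist_torque": the same for the moment, N m; "gripper_width": finger opening in m; "grasp_force": force on a finger pad.
Only numpy, scipy, OpenCV 4.12 (cv2) and the standard library are available. Lean on these libraries where they do the work, as an engineer would, in place of code of your own. Each camera call takes 0.05 s, during which the arm holds its last target. There are 200 camera calls.

## Working session

There is one attempt and no reset: what is moved stays moved. The work goes in short steps, Python scripts to look and compute and a tool call to move; the robot and the scene stay as the last step left them, time stands still between calls to the robot, and variables do not carry over. Pictures are saved under pics/ and viewed, at most 10 in all, crops included, and the job is handed in when it is done.

Besides the shell and the picture viewer there is one more tool, called after "Emit:" by a JSON object that holds its "op" and its "data", one argument or row to a line. drive_tool: Moves the arm, as the interface text tells. Its arguments: {"type":"object","properties":{"deltas":{"type":"array"},"force":{"type":"number"}},"required":["deltas"]}

```bash
mkdir -p pics; python3 - <<'E'
from cell import bot
import cv2,numpy as np
for n in("side","top"):
    cv2.imwrite(f"pics/{n}0.png",bot.grab_frame(n)); c=bot.camera_info(n); print(n,{k:(np.round(v,4).tolist() if k=="pose" else v) for k,v in c.items()})
s=bot.sense(); print(s["clock"],s["tool_pos"],np.round(s["tool_rot"],3),s["gripper_width"],bot.tip_extent)
E
```

```text
side {'vfov': 42.42419503120163, 'cx': 317.0220814294776, 'cy': 200.58051083463872, 'pose': [[0.7914, 0.4187, -0.4454, 0.0257], [-0.6109, 0.5174, -0.5993, -0.6903], [-0.0205, 0.7463, 0.6652, 0.9674], [0.0, 0.0, 0.0, 1.0]]}
top {'vfov': 43.698828168416796, 'cx': 315.54639426328134, 'cy': 196.54619260214312, 'pose': [[-0.0091, 0.9857, -0.1682, 0.4016], [-1.0, -0.0089, 0.0017, 0.0576], [0.0001, 0.1682, 0.9858, 1.181], [0.0, 0.0, 0.0, 1.0]]}
0.1 [0.22991068 0.60733208 0.24478357] [[-0.935  0.354 -0.001]
 [ 0.354  0.935 -0.002]
 [ 0.    -0.002 -1.   ]] 0.09175899491198829 0.019
```

View pics/top0.png

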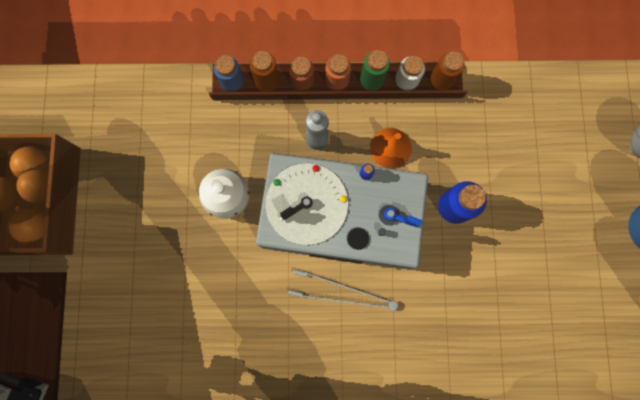

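View pics/side0.png

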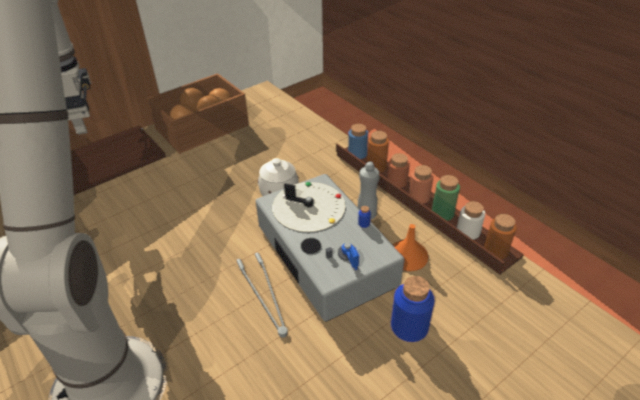

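The top view shows the dial centre near (307,203), red stud (316,168), green (277,182), yellow (343,199), pointer tip toward (283,217), lock hub (390,213) and lever toward (420,222). The side view agrees, with the red stud near (338,196) and the yellow near (332,220).

```bash
cat > h.py <<'E'
import cv2,numpy as np
from cell import bot
def ray(n,p):
    c=bot.camera_info(n);f=200/np.tan(np.radians(c["vfov"]/2));P=c["pose"]
    d=P[:3,:3]@np.array([(p[0]-c["cx"])/f,-(p[1]-c["cy"])/f,-1]);return P[:3,3],d
def plane(n,p,z):
    o,d=ray(n,p);return o+d*(z-o[2])/d[2]
def tri(a,b):
    (o1,d1),(o2,d2)=ray("top",a),ray("side",b)
    t=np.linalg.lstsq(np.c_[d1,-d2],o2-o1,rcond=None)[0];p,q=o1+t[0]*d1,o2+t[1]*d2
    return (p+q)/2,np.linalg.norm(p-q)
def blobs(n,img,lo,hi,roi,k=1):
    x0,y0,x1,y1=roi;h=cv2.cvtColor(img[y0:y1,x0:x1],cv2.COLOR_BGR2HSV)
    m=cv2.inRange(h,np.array(lo),np.array(hi));N,_,st,ce=cv2.connectedComponentsWithStats(m)
    o=sorted(range(1,N),key=lambda i:-st[i,4])[:k];return [(ce[i]+[x0,y0],st[i,4]) for i in o]
E
python3 - <<'E'
from h import *
T=cv2.imread("pics/top0.png");S=cv2.imread("pics/side0.png")
rt,rs=(262,158,352,246),(268,178,348,232)
C={"red":((0,150,90),(8,255,255)),"yellow":((20,150,120),(32,255,255)),"green":((45,100,40),(85,255,255))}
st={}
for k,(lo,hi) in C.items():
    a=blobs("top",T,lo,hi,rt);b=blobs("side",S,lo,hi,rs)
    print(k,a,b)
    if a and b: print(tri(a[0][0],b[0][0]),plane("top",a[0][0],.119),plane("side",b[0][0],.119))
    st[k]=plane("top",a[0][0],.119)[:2]
# circle centre through 3 studs
p=np.array(list(st.values()));A=np.c_[2*p,np.ones(3)];s=np.linalg.solve(A,(p**2).sum(1));print("centre",s[:2],"r",np.sqrt(s[2]+s[:2]@s[:2]))
for k in st: print(k,np.degrees(np.arctan2(*(st[k]-s[:2])[::-1])))
# mill top outline
h=cv2.cvtColor(T,cv2.COLOR_BGR2HSV)
for q in [(270,154),(428,174),(420,267),(257,246)]: print(q,plane("top",q,.11))
big=np.hstack([cv2.resize(T[140:280,190:490],None,fx=2.6,fy=2.6,interpolation=2)]);cv2.imwrite("pics/tc.png",big)
cv2.imwrite("pics/sc.png",cv2.resize(S[140:340,240:450],None,fx=2.9,fy=2.9,interpolation=2))
E
```

```text
red [(array([315.4137931 , 167.72413793]), np.int32(29))] [(array([337.88888889, 195.88888889]), np.int32(9))]
(array([0.64629287, 0.05580626, 0.11794016]), np.float64(0.0011930733622442721)) [0.64658431 0.05551968 0.119     ] [0.64492453 0.05505996 0.119     ]
yellow [(array([342.93548387, 198.41935484]), np.int32(31))] [(array([331.63636364, 220.54545455]), np.int32(11))]
(array([ 0.57816772, -0.00323016,  0.11774328]), np.float64(0.0004646035147685726)) [ 0.57816526 -0.00327201  0.119     ] [ 0.57712526 -0.00416697  0.119     ]
green [(array([276.40740741, 181.92592593]), np.int32(27))] [(array([308.        , 183.71428571]), np.int32(7))]
(array([0.61580798, 0.14054151, 0.11852039]), np.float64(0.0001226464395291422)) [0.61576625 0.14047557 0.119     ] [0.61541543 0.14009296 0.119     ]
centre [0.56975865 0.07571852] r 0.07943660751793287
red -14.73069949615835
yellow -83.92513505527636
green 54.60754764165888
(270, 154) [0.68064721 0.1555986  0.11      ]
(428, 174) [ 0.63230904 -0.19151497  0.11      ]
(420, 267) [ 0.43030716 -0.1649947   0.11      ]
(257, 246) [0.47801857 0.1821705  0.11      ]
```

View pics/tc.png

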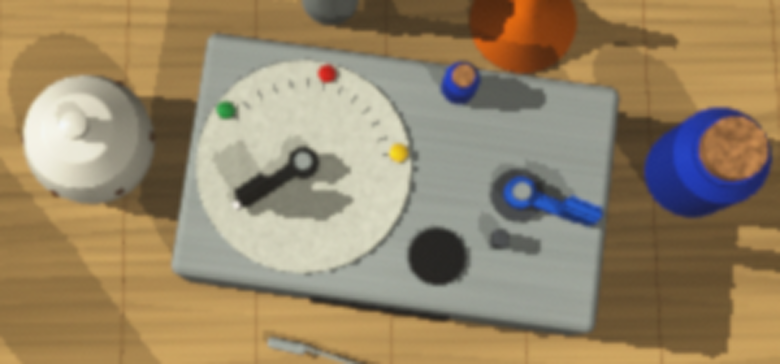

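View pics/sc.png

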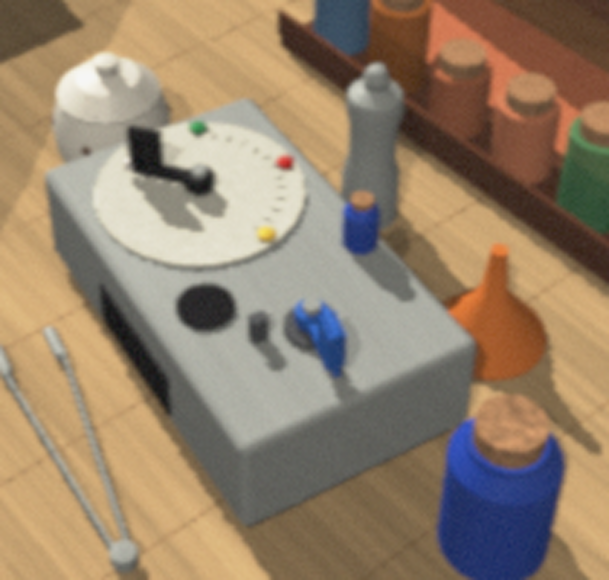

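The pictures confirm the scene: the pointer points to the near left of the dial. The red stud is at world angle about -15°, and turning clockwise to it leaves the pushing finger clear of everything. I'll fly over the dial with the hand shut.

Emit:
{"op": "drive_tool", "data": {
  "deltas": [0, 0, 0, -3.7, -3.2, 0, 0, 0, 0, 0, -3.7, -3.2, 0, 0, 0, 0, 0, -3.7, -3.2, 0, 0, 0, 0, 0, -3.7, -3.2, 0, 0, 0, 0, 0, -3.7, -3.2, 0, 0, 0, 0, 0, -3.7, -3.2, 0, 0, 0, 0, 0, -3.7, -3.2, 0, 0, 0, 0, 0, -3.7, -3.2, 0, 0, 0, 0, 0, -3.7, -3.2, 0, 0, 0, 0, 0, -3.7, -3.2, 0, 0, 0, 0, 0, -3.7, -3.2, 0, 0, 0, 0, 0, -3.7, -3.2, 0, 0]
}}

```text
clock: 1.6
tool_pos: [0.5097, 0.0902, 0.2455]
tool_rot: [[-0.935, 0.354, -0.0], [0.354, 0.935, 0.0], [0.0, -0.0, -1.0]]
contact_force: [0.6, 0.8, 0.1]
gripper_width: 0.0004
grasp_force: 0.0
```

```bash
python3 - <<'E'
from h import *
s=bot.sense();R=s["tool_rot"];print(s["clock"],s["tool_pos"],np.degrees(np.arctan2(R[1,0],R[0,0])),R[:,2],s["q"],s["gripper_width"])
T=cv2.imread("pics/top0.png");c=np.array([.5698,.0757])
k=1/2.6
tip=plane("top",(190+238*k,140+205*k),.127)[:2];hub=plane("top",(190+303*k,140+160*k),.138)[:2]
print("tip",tip,"hub",hub,"ang",np.degrees(np.arctan2(*(tip-c)[::-1])),np.linalg.norm(tip-c))
lh=plane("top",(190+522*k,140+191*k),.138)[:2]; b=plane("top",(190+584*k,140+210*k),.165)[:2];print("lock",lh,b,np.degrees(np.arctan2(*(b-lh)[::-1])))
E
```

```text
1.6 [0.50970338 0.09016621 0.24551246] 159.2782000426724 [-3.72270641e-04  5.01269626e-06 -9.99999931e-01] [-0.07845829  0.23964121 -0.1721023   1.88755374  0.04764763  1.01867418
  0.93837842] 0.00035811747235311796
tip [0.53396819 0.12860676] hub [0.5690098  0.07501453] ang 124.10834917843135 0.06389870039524972
lock [ 0.54193351 -0.10247861] [ 0.52275723 -0.14668512] -113.45064742693948
```

Emit:
{"op": "drive_tool", "data": {
  "deltas": [0, 0, -6.9, 0, 0, 0, 0, 0, 0, -6.9, 0, 0, 0, 0, 0, 0, -6.9, 0, 0, 0, 0, 0, 0, -6.9, 0, 0, 0, 0, 0, 0, -6.9, 0, 0, 0, 0, 0, 0, -6.9, 0, 0, 0, 0, 0, 0, -6.9, 0, 0, 0, 0, 0, 0, -6.9, 0, 0, 0, 0, 0, 0, 0, 0, 0, 1.9, 0, 0, 0, 0, 0, 0, 1.9, 0, 0, 0, 0, 0, 0, 1.9, 0, 0, 0, 0, 0, 0, 1.9, 0, 0, 0, 0, 0, 0, 1.9, 0, 0, 0, 0, 0, 0, 0, 0]
}}

```text
clock: 3.35
tool_pos: [0.5078, 0.0914, 0.1491]
tool_rot: [[-0.824, -0.566, -0.004], [-0.566, 0.824, -0.001], [0.004, 0.002, -1.0]]
contact_force: [0.8, -0.4, 0.7]
gripper_width: 0.0007
grasp_force: 0.0
```

Emit:
{"op": "drive_tool", "data": {
  "deltas": [0, 0, 0, -0.6, 0, 0, 0, 0, 0, 0, -0.6, 0, 0, 0, 0, 0, 0, -0.6, 0, 0, 0, 0, 0, 0, -0.5, 0, 0, 0, 0, 0, 0, -0.4, 0.1, 0, 0, 0, 0, 7, -0.57, 0.16, 0, 0, 0, 0, 7, -0.57, 0.16, 0, 0, 0, 0, 7, -0.57, 0.16, 0, 0, 0, 0, 7, -0.57, 0.16, 0, 0, 0, 0, 7, -0.57, 0.16, 0, 0, 0, 0, 7, -0.57, 0.16, 0, 0]
}}

```text
clock: 4.72
tool_pos: [0.5595, 0.1262, 0.1503]
tool_rot: [[-0.991, 0.135, -0.002], [0.135, 0.991, -0.001], [0.002, -0.001, -1.0]]
contact_force: [-2.1, 0.2, 1.2]
gripper_width: 0.0009
grasp_force: 1.0
```

```bash
cat >> h.py <<'E'
def rel(c):
    s=bot.sense();R=s["tool_rot"];v=s["tool_pos"][:2]-c
    print("t",s["clock"],"pos",np.round(s["tool_pos"],4),"x ang",np.degrees(np.arctan2(R[1,0],R[0,0])),"d,r mm",1e3*v@R[:2,0],1e3*v@R[:2,1],"F",np.round(s["contact_force"],1),"q",np.round(s["q"],2))
E
python3 - <<'E'
from h import *
rel(np.array([.5698,.0757]))
T=bot.grab_frame("top");S=bot.grab_frame("side")
a=cv2.resize(T[130:260,220:400],None,fx=2.2,fy=2.2);b=cv2.resize(S[150:270,230:390],(a.shape[1],int(120*a.shape[1]/160)))
cv2.imwrite("pics/p1.png",np.vstack([a,b]))
E
```

```text
t 4.725 pos [0.5595 0.1262 0.1503] x ang 172.2342734807336 d,r mm 17.060487558997075 48.66789458996015 F [-2.1  0.2  1.2] q [-0.17  0.45 -0.13  1.84  0.07  0.86  1.11]
```

View pics/p1.png

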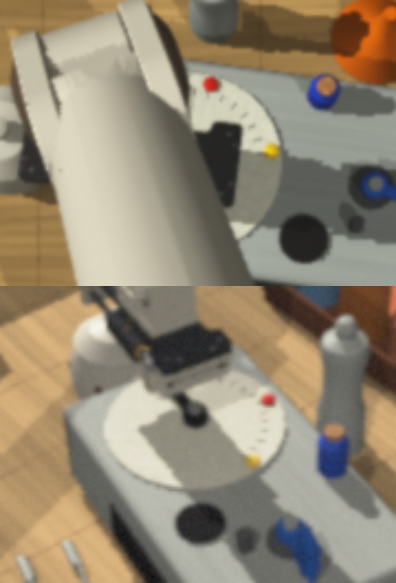

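The side view shows the finger pushing the blade, with the pointer now near 82°. I'll continue clockwise.

Emit:
{"op": "drive_tool", "data": {
  "deltas": [0, 0, 7, -0.6, 0.16, 0, 0, 0, 0, 7, -0.6, 0.16, 0, 0, 0, 0, 7, -0.6, 0.16, 0, 0, 0, 0, 7, -0.6, 0.16, 0, 0, 0, 0, 7, -0.6, 0.16, 0, 0, 0, 0, 7, -0.6, 0.16, 0, 0, 0, 0, 7, -0.6, 0.16, 0, 0, 0, 0, 7, -0.6, 0.16, 0, 0, 0, 0, 7, -0.6, 0.16, 0, 0, 0, 0, 7, -0.6, 0.16, 0, 0, 0, 0, 7, -0.6, 0.16, 0, 0, 0, 0, 7, -0.6, 0.16, 0, 0, 0, 0, 0, 0, 0, 0, 0]
}}

```text
clock: 6.45
tool_pos: [0.6188, 0.0915, 0.1507]
tool_rot: [[0.024, 1.0, 0.0], [1.0, -0.024, 0.0], [0.0, 0.0, -1.0]]
contact_force: [-0.6, 0.8, -0.2]
gripper_width: 0.0003
grasp_force: 0.0
```

```bash
python3 - <<'E'
from h import *
rel(np.array([.5698,.0757]))
S=bot.grab_frame("side");T=bot.grab_frame("top")
cv2.imwrite("pics/p2.png",np.hstack([cv2.resize(S[150:270,250:390],None,fx=2.8,fy=2.8),cv2.resize(T[140:260,240:380],None,fx=2.8,fy=2.8)]))
E
```

```text
t 6.45 pos [0.6188 0.0915 0.1507] x ang 88.65094260781615 d,r mm 16.982916936238272 48.63382875171316 F [-0.6  0.8 -0.2] q [-0.35  0.53  0.22  1.71 -0.14  0.91 -0.1 ]
```

View pics/p2.png

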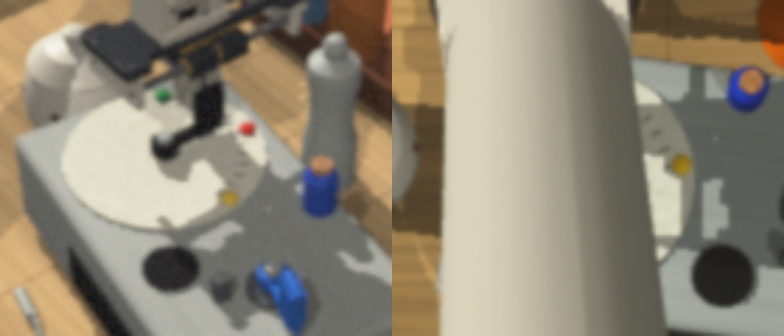

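The pointer is at about -1°, with the red stud about 13° further on. One last nudge, then I'll back off and rise.

Emit:
{"op": "drive_tool", "data": {
  "deltas": [0, 0, 4.6, -0.4, 0.11, 0, 0, 0, 0, 4.6, -0.4, 0.11, 0, 0, 0, 0, 4.4, -0.38, 0.1, 0, 0, 0, 0, 0, 0, 0, 0, 0, 0, 0, 0, 0, 0, 0, 0, 0, 0, 0, 1.0, 0, 0, 0, 0, 0, 0, 1.5, 0, 0, 0, 0, 0, 0, 0.5, 0, -2.5, 0, 0, 0, 0, 0, 0, -3.5, 0, 0, 0, 0, 0, 0, -3.5, 0, 0, 0, 0, 0, 0, 0, 0]
}}

```text
clock: 7.92
tool_pos: [0.6306, 0.1099, 0.2493]
tool_rot: [[0.259, 0.966, 0.006], [0.966, -0.259, 0.002], [0.003, 0.006, -1.0]]
contact_force: [0.4, -1.2, 0.2]
gripper_width: 0.0003
grasp_force: 0.0
```

```bash
python3 - <<'E'
from h import *
rel(np.array([.5698,.0757]))
S=bot.grab_frame("side")
cv2.imwrite("pics/p3.png",cv2.resize(S[165:245,260:370],None,fx=6,fy=6,interpolation=2))
E
```

```text
t 7.925 pos [0.6306 0.1099 0.2493] x ang 74.96384152982603 d,r mm 48.76628491202103 49.898871917898084 F [ 0.4 -1.2  0.2] q [-0.43  0.45  0.29  1.6  -0.14  1.1  -0.36]
```

View pics/p3.png

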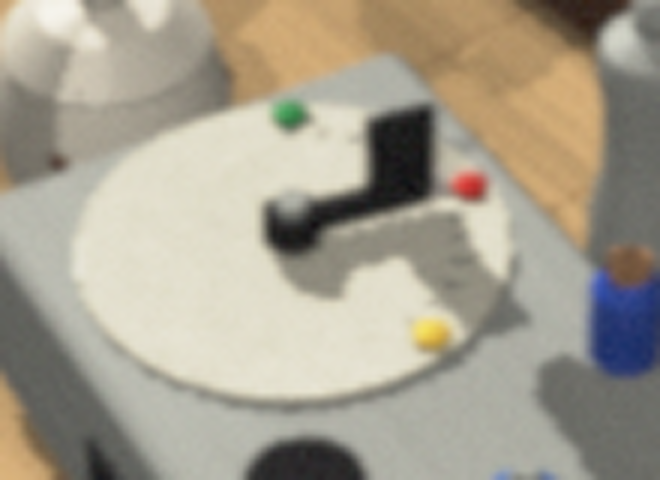

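```bash
python3 - <<'E'
from h import *
c=plane("side",(260+292/6,165+207/6),.138)[:2]
t=plane("side",(260+441/6,165+189/6),.127)[:2]; r=plane("side",(260+470/6,165+186/6),.118)[:2]
for cc in(c,np.array([.5698,.0757])-[.0012,.0007]):
  for n,p in(("tip",t),("red",r)): print(n,p,np.degrees(np.arctan2(*(p-cc)[::-1])),np.linalg.norm(p-cc))
E
```

```text
tip [0.62920912 0.05308015] -17.634875055638673 0.06469073021866147
red [0.64624949 0.05491411] -12.720996779782663 0.08067121646287971
tip [0.62920912 0.05308015] -19.882991316896774 0.06445110453011553
red [0.64624949 0.05491411] -14.503018302232174 0.08020527438908023
```

Emit:
{"op": "drive_tool", "data": {
  "deltas": [0, 0, 0, -4.7, 0, 0, 0, 0, 0, 0, -4.7, 0, 0, 0, 0, 0, 0, -4.7, 0, 0, 0, 0, 0, 0, -4.7, 0, 0, 0, 0, 0, 0, -4.7, 0, 0, 0, 0, 0, 0, -4.7, 0, 0, 0, 0, 0, -9, 0, 0, 0, 0, 0, 0, -9, 0, 0, 0, 0, 0, 0, -9, 0, 0, 0, 0, 0, 0, -9, 0, 0, 0, 0, 0, 0, -9, 0, 0, 0, 0, 0, 0, -9, 0, 0, 0, 0, 0, 0, -9, 0, 0, 0, 0, 0, 0, -9, 0, 0, 0, 0, 0, 0, -9, 0, 0, 0, 0, 0, 0, 0, 0, 0, 0, 0]
}}

```text
clock: 9.98
tool_pos: [0.5542, -0.1633, 0.2443]
tool_rot: [[-0.912, 0.409, -0.002], [0.409, 0.912, 0.001], [0.003, -0.0, -1.0]]
contact_force: [0.2, -0.6, 0.6]
gripper_width: 0.0006
grasp_force: 0.0
```

```bash
python3 - <<'E'
from h import *
rel(np.array([.5415,-.103]))
T=bot.grab_frame("top");cv2.imwrite("pics/top4.png",T)
cv2.imwrite("pics/p4.png",cv2.resize(T[150:270,240:440],None,fx=4,fy=4,interpolation=2))
E
```

```text
t 9.975 pos [ 0.5542 -0.1633  0.2443] x ang 155.83246616728186 d,r mm -36.29078640358744 -49.762470647145115 F [ 0.2 -0.6  0.6] q [ 0.14  0.34  0.13  1.75 -0.05  1.05  1.43]
```

View pics/p4.png

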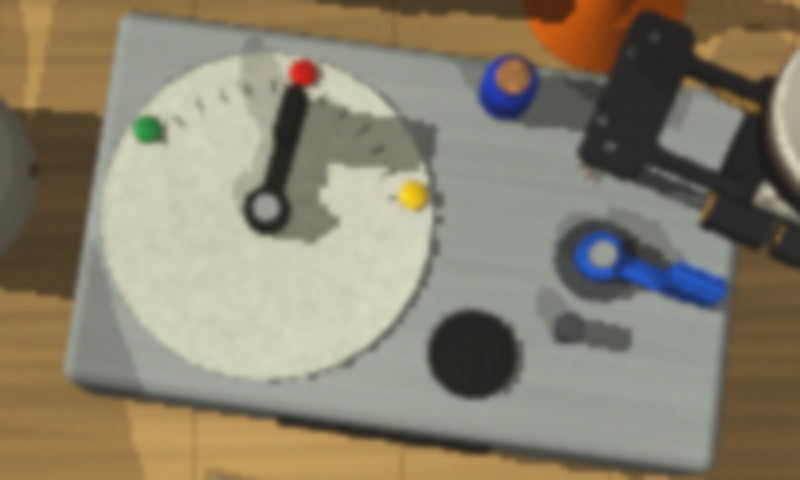

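The top view shows the hub (266,208), tip (298,88) and red stud (304,72) in line to within about 1°, so the pointer is set. The lever is still open and the finger is beyond it on the +x side. I'll descend and push.

Emit:
{"op": "drive_tool", "data": {
  "deltas": [0, 0, 0, 0, 0, 1.9, 0, 0, 0, 0, 0, 0, 1.9, 0, 0, 0, 0, 0, 0, 1.9, 0, 0, 0, 0, 0, 0, 1.9, 0, 0, 0, 0, 0, 0, 1.8, 0, 0, 0, 0, 0, 0, 0, 0, 0, 0, 0, 0.5, 0, 0, 0, 0, 0, 0, 0.5, 0, 0, 0, 0, 0, 0, 0.5, 0, 0, 0, 0, 0, 0, 0.5, 0, 0, 0, 0, 0, 7, 0.6, -0.16, 0, 0, 0, 0, 7, 0.6, -0.16, 0, 0, 0, 0, 7, 0.6, -0.16, 0, 0, 0, 0, 7, 0.6, -0.16, 0, 0, 0, 0, 7, 0.6, -0.16, 0, 0]
}}

```text
clock: 11.9
tool_pos: [0.5084, -0.1444, 0.1522]
tool_rot: [[-0.509, 0.861, 0.001], [0.861, 0.509, -0.001], [-0.001, 0.001, -1.0]]
contact_force: [1.1, -1.7, 0.9]
gripper_width: 0.0002
grasp_force: 0.8
```

```bash
python3 - <<'E'
from h import *
rel(np.array([.5415,-.103]))
S=bot.grab_frame("side")
cv2.imwrite("pics/p5.png",cv2.resize(S[160:320,280:450],None,fx=3.5,fy=3.5,interpolation=2))
E
```

```text
t 11.9 pos [ 0.5084 -0.1444  0.1522] x ang 120.60300627694734 d,r mm -18.755715815431408 -49.543805410140344 F [ 1.1 -1.7  0.9] q [ 0.01  0.38  0.26  1.96 -0.13  0.82  0.87]
```

View pics/p5.png

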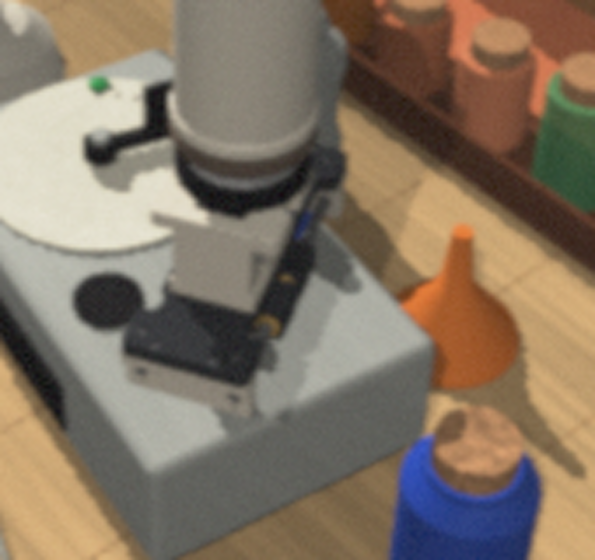

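The gripper is at the lever with about 2 N of push, and everything else stands clear. Continuing to the stop.

Emit:
{"op": "drive_tool", "data": {
  "deltas": [0, 0, 7, 0.6, -0.18, 0, 0, 0, 0, 7, 0.6, -0.18, 0, 0, 0, 0, 7, 0.6, -0.18, 0, 0, 0, 0, 7, 0.6, -0.18, 0, 0, 0, 0, 7, 0.6, -0.18, 0, 0, 0, 0, 3.6, 0.3, -0.1, 0, 0, 0, 0, 0, 0.2, 0, 0, 0, 0, 0, 0, 0, 0, 0, 0]
}}

```text
clock: 12.95
tool_pos: [0.4908, -0.1128, 0.1517]
tool_rot: [[0.132, 0.991, -0.0], [0.991, -0.132, 0.0], [0.0, -0.0, -1.0]]
contact_force: [-0.3, -1.2, -0.8]
gripper_width: 0.0004
grasp_force: 0.1
```

```bash
python3 - <<'E'
from h import *
rel(np.array([.5415,-.103]))
E
```

```text
t 12.95 pos [ 0.4908 -0.1128  0.1517] x ang 82.40250233264597 d,r mm -16.377044797590234 -48.92773994011474 F [-0.3 -1.2 -0.8] q [-0.16  0.35  0.39  2.02 -0.18  0.8   0.21]
```

Nearly there. I'll push on gently until the force shows the stop.

Emit:
{"op": "drive_tool", "data": {
  "deltas": [0, 0, 0, 0.2, 0, 0, 0, 0, 0, 0, 0.2, 0, 0, 0, 0, 0, 0, 0, 0, 0, 0]
}}

```text
clock: 13.32
tool_pos: [0.4909, -0.1117, 0.1517]
tool_rot: [[0.136, 0.991, -0.0], [0.991, -0.136, -0.003], [-0.003, 0.0, -1.0]]
contact_force: [-2.2, -6.5, 0.5]
gripper_width: 0.0005
grasp_force: 3.6
```

The force rises without motion, so the lever is at its stop. I'll hold briefly, then back off, rise and withdraw.

Emit:
{"op": "drive_tool", "data": {
  "deltas": [0, 0, 0, 0.2, 0, 0, 0, 0, 0, 0, 0, 0, 0, 0, 0, 0, 0, 0, 0, 0, 0, 0, 0, 0, -1.0, 0, 0, 0, 0, 0, 0, -1.5, 0, 0, 0, 0, 0, 0, -1.0, 0, -1.0, 0, 0, 0, 0, 0, 0, -3.5, 0, 0, 0, 0, 0, 0, -3.5, 0, 0, 0, 0, 0, 0, -3.5, 0, 0, 0, 0, -4, 0, -3, 0, 0, 0, 0, -4, -4, 0, 0, 0, 0, 0, 0, -4, 0, 0, 0, 0, 0, 0, -4, 0, 0, 0, 0, 0, 0, -4, 0, 0, 0, 0, 0, 0, 0, 0, 0, 0]
}}

```text
validation failed for argument at $.de...
```

```bash
python3 - <<'E'
from h import *
rel(np.array([.5415,-.103]))
T=bot.grab_frame("top")
cv2.imwrite("pics/p6.png",cv2.resize(T[100:300,190:490],None,fx=2.6,fy=2.6,interpolation=2))
E
```

```text
t 13.325 pos [ 0.4909 -0.1117  0.1517] x ang 82.17484753080844 d,r mm -15.49556561085189 -48.952996493908095 F [-2.2 -6.5  0.5] q [-0.16  0.35  0.39  2.02 -0.18  0.8   0.2 ]
```

View pics/p6.png

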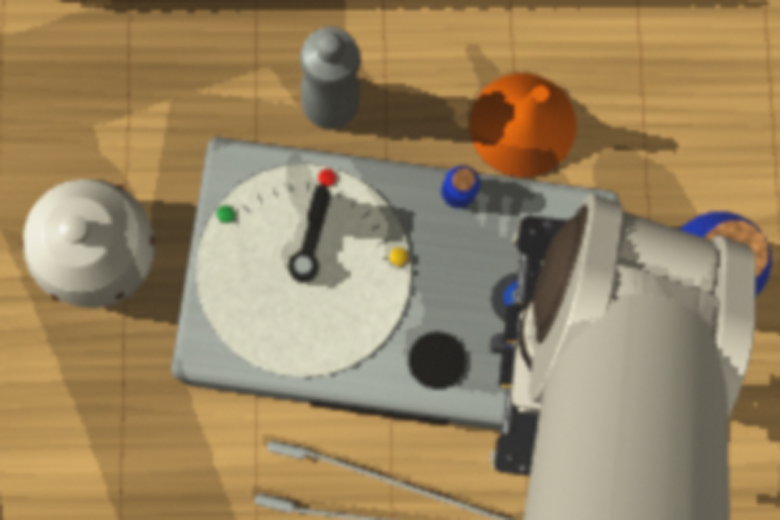

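The call was refused because I miscounted a row. The picture shows the pointer on red, nothing else moved, and the arm still at the lever. I'll send it again with 7 numbers per row.

Emit:
{"op": "drive_tool", "data": {
  "deltas": [0, 0, 0, 0.2, 0, 0, 0, 0, 0, 0, 0, 0, 0, 0, 0, 0, 0, 0, 0, 0, 0, 0, 0, 0, -1.0, 0, 0, 0, 0, 0, 0, -1.5, 0, 0, 0, 0, 0, 0, -1.0, 0, -1.0, 0, 0, 0, 0, 0, 0, -3.5, 0, 0, 0, 0, 0, 0, -3.5, 0, 0, 0, 0, 0, 0, -3.5, 0, 0, 0, 0, -4, 0, 0, 0, 0, 0, 0, -4, 0, 0, 0, 0, 0, 0, -4, 0, 0, 0, 0, 0, 0, -4, 0, 0, 0, 0, 0, 0, -4, 0, 0, 0, 0, 0, 0, 0, 0, 0, 0]
}}

```text
clock: 15.25
tool_pos: [0.4583, -0.3441, 0.2676]
tool_rot: [[0.14, 0.99, 0.0], [0.99, -0.14, -0.002], [-0.002, 0.001, -1.0]]
contact_force: [-0.7, 1.5, 0.2]
gripper_width: 0.0005
grasp_force: 0.0
```

```bash
python3 - <<'E'
from h import *
c=np.array([.5415,-.103]);rel(c)
T=bot.grab_frame("top")
roi=(345,195,425,250)
h=cv2.cvtColor(T[195:250,345:425],cv2.COLOR_BGR2HSV);m=cv2.inRange(h,np.array((100,120,50)),np.array((125,255,255)))
ys,xs=np.nonzero(m);print(len(xs),xs.min()+345,xs.max()+345,ys.min()+195,ys.max()+195)
k=ys+195>222;  # outer (blade) part, toward the robot
b=plane("top",(xs[k].mean()+345,ys[k].mean()+195),.16)[:2];print(b,k.sum(),np.degrees(np.arctan2(*(b-c)[::-1])))
h=cv2.cvtColor(T[158:215,295:335],cv2.COLOR_BGR2HSV);d=cv2.inRange(h,np.array((0,0,0)),np.array((179,255,45)))
ys,xs=np.nonzero(d);print(cv2.fitLine(np.c_[xs+295,ys+158].astype(np.float32),2,0,.01,.01).ravel())
E
```

```text
t 15.25 pos [ 0.4583 -0.3441  0.2676] x ang 81.93387906840898 d,r mm -250.4284835693465 -48.559700734682245 F [-0.7  1.5  0.2] q [ 0.16  0.34  0.54  1.75 -0.19  1.1   0.63]
254 383 395 208 242
[ 0.49970879 -0.09271823] 148 166.1781984124659
[ 1.9379520e-01 -9.8104203e-01  3.1121429e+02  1.8457143e+02]
```

The lever measures fully at its stop. The pointer line passes about 2 mm from the red stud's centre, and the hand is clear.

```bash
python3 -c "
from cell import bot
print(bot.finish_job())"
```

```text
the job is handed in; nothing more can be done
None
```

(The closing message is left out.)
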